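Clamp a jar in the one-handed preparation board

TASK

Clamp the glass jar that stands on the white preparation board so that its lid can be opened with one hand. Swing the red cam lever all the way out to its stop so that the cam no longer blocks the lane, then push the grey sliding jaw forward until it holds the jar against the far pad, and swing the lever all the way back so that the cam locks behind the jaw and squeezes the jar. Do it all by pushing with the fingertips: move the jar only by the jaw, keep the gripper off it and do not lift it, leave the things around the board where they are, and finish clear of everything.

Things in the scene. Friction and masses are not known exactly. Their poses are not given: they have to be found in the camera images.
- board: white preparation board fixed to the worktop, 280 x 210 x 18 mm; origin at the centre of its underside, x along the long side, away from the robot (yaw within 0.3 rad), y left, z up. The sliding jaw runs along its +x on the line y = -15 mm. The fixed jaw (90 mm wide, top 57 mm above the worktop) is at the far end
- jaw (a joint): sliding jaw, m: 0 fully back, grows as it is pushed along the board's +x; starts at 0 to 0.012. Friction 1.5 N and light damping; stays where left. With the lever in, the steel cam stops it at about 0.014; with the lever out it runs on. 0.083: jar just touches both jaws; about 0.087: clamped by the cam; 0.100 end of travel
- jaw_push (a point): centre of the flat ribbed rear face of the sliding jaw (70 mm wide, 38 mm above the worktop); push here along the board's +x. The jaw is a grey block 40 mm long from this face to its black rubber front, 90 mm wide with both rear corners bevelled by 10 mm, from 19 to 57 mm above the worktop
- lever (a joint): red lever with steel cam plate, rad: 0 = in (stop), cam in the jaw's lane; grows clockwise from above to 2.1 = fully out (stop), cam at its low point; the jaw passes only above 1.9. Starts at 0 to 0.4; friction 0.2 N m (3 N at the knob, up to 8 N while squeezing); stays where left. Going back in behind the jaw, the cam pushes it the last 4 mm and locks it
- lever_pivot (a point): on the vertical axis of lever and cam, fixed to the board at x = -33, y = +45 mm, 68 mm above the worktop (top of the lever arm). At lever angle a the knob is 75 mm from here, in the direction pi + 0.2 - a counterclockwise from the board's +x (a = 0: towards the robot; a = 2.1: to the left and a little forward)
- lever_knob (a point): middle of the upright red knob at the lever's end, 18 mm thick, round, standing from the arm's top at 68 mm to 110 mm above the worktop; this point is 88 mm above the worktop. Push it sideways
- pad_face (a point): centre of the black rubber pad on the fixed jaw, where it faces the sliding jaw (board x = +99 mm, y = -15 mm, 38 mm above the worktop), with nothing pressing on it; the pad gives springily by up to 7 mm (3.5 N per mm)
- jar: square glass storage jar with beige nuts and a copper-rimmed lid, 0.36 kg, 84 x 84 mm at the body and 82 mm high, standing loose on the board between the jaws (its top 100 mm above the worktop); origin at the centre of its underside
- other_jar: bystander: a like jar with reddish contents, 86 x 86 x 82 mm, origin at the centre of its underside
- pepper_mill: bystander: brown wooden pepper mill, 58 mm thick, 170 mm high, origin at the centre of its underside
- fish_tin: bystander: flat blue and gold tin, 63 x 105 x 24 mm, origin at the centre of its underside
- mug_1: bystander: white mug, 59 x 83 x 55 mm, origin at the centre of its underside
- lemon_1: bystander: lemon, 71 x 53 x 51 mm, origin underneath it
- spice_jar_3: bystander: spice jar with a dark cap, 41 mm thick, 105 mm high, origin at the centre of its underside
There are look-alikes about, which are no part of the job. Leave any brown look-alike of the jar alone.

How it is judged:
By the outcome, as a careful person would: the job done as asked, in the order asked, and still so for the second after the job is handed in, with the robot touching nothing.
It also fails if it takes over 72 s, if anything falls off the work surface, if the arm or the gripper's body presses on something with over 40 N, if the wrist force passes 120 N, or if a joint passes its speed limit or range.

ROBOT

A 7-joint arm with a two-finger parallel gripper is mounted at the origin on a cart in front of the work surface, level with it; the furniture and walls round the work are solid. World frame = base frame: x ahead of the robot, y to its left, z up, the work surface at z = 0. Lengths are in m, angles in rad, forces in N, time in s.
With the tool pointing down it reaches from about 0.425 to 0.95 m from the base axis. Payload 4.7 kg.
Tool frame: the origin (TCP) lies at the very end of the fingers, on their centre line; the grasp point (between the pads) lies 19 mm behind it; z points along the fingers, y is the line along which they close (so a half turn about z gives the same grasp; the last joint's range is limited). The gripper opens to 87 mm and grips with 3 to 60 N. Pads are 19 mm wide; open, the fingers measure 117 mm over their backs; the gripper's body (75 mm by 190 mm) begins 51 mm behind the grasp point.
Start: joints at [-1.129, 0.469, -0.049, 1.532, 0.024, 1.141, -0.082], TCP at [0.306, 0.602, 0.223] pointing down, gripper open.
Joint ranges: [-2.59, 2.59], [-0.33, 1.99], [-1.39, 1.29], [0.1, 2.45], [-1.04, 4.18], [0.21, 1.99], [-2.66, 2.66]. Speed limits (rad/s): [2.57, 2.57, 3.14, 3.14, 3.14, 3.14, 3.14].

INTERFACE

Orientations are given as a 3x3 rotation matrix whose columns are the frame's x, y, z axes.
In Python, from workcell import * gives the robot as it stands.
- The arm moves only by the tool drive_tool, never from a script. Its arguments are lists of equal length, an entry for each row: "grip": the opening, from -1 (shut) to 1 (fully open); "slide": the shift along the tool's x, y, z in fractions of the full range, 1 being 30 cm, a list of three; "twist": the turn about the tool's z in fractions of the full range, 1 being 90 degrees. A call has exactly 5 rows; each row is the pose to reach, as a shift and turn from the pose commanded when the call began, along the tool's axes at that moment; what a row does not reach only later rows make up. A row lasts 1/12 s, in which the tool goes at most 41.7 mm and 7.16 degrees, less where a joint would pass 70% of its speed; a pose out of reach is approached as far as the arm can. A shift or turn number past 1, either way, is cut back to 1. A call with a gripper value outside its range is refused whole. The fingers move at their own pace and stop on an object; "squeeze" is the grip in N (left out, the last holds). Time passes only in rows, so rows that repeat a pose let the fingers close, or fill a call up. It gives the time, the measured TCP pose, the force, the opening and the grip force at its end, in the units of the state.
- read_state(): the state, without advancing time (a new reading comes with each control period).
- read_camera(name): name is "side" or "top"; returns a dict with "frame" (420x560x3 uint8, red, green, blue), "range_z" (420x560 float32, m along the optical axis (not along the pixel's ray), 0 where there is no reading), "K" (3x3 intrinsics, pixels), "eye" and "attitude" of the camera in the world. Camera axes: x right, y up, looking along -z (the intrinsics and any distortion apply to the point x, -y, -z); pixel columns grow to the right and rows downward; lengths in m; the calibration is good to about 2 mm. A picture is of the moment at which its call begins.
- hand_in(): hands the job in; it is judged then, once.
Trained networks look in the newest picture that a camera, given by its name, has taken for a name from the list of things; names that differ only in an ending like _2 or _b are one class to them, and where a whole thing is asked for, a point or a joint stands for the part that bears it (a point fixed in the world has none). Each returns a list of dicts, best first, with "p" (0 to 1); they miss things now and then, are a little off and sometimes report something else, mostly with a low value. They report only what shows in the picture. A call takes as long as a camera call. They do not tell look-alikes from the thing itself.
- outline_of(thing, camera): "mask" (420x560 bool, what is visible of it).
- place_of(thing, camera): "position" ([x, y, z] in m, in the coordinates of the camera as it stood for that picture, good to about 4 mm: a listed point, or the origin of a listed thing).
The state is a dict: "clock": time; "q": joint angles; "dq": joint speeds; "tau": joint torques, N m; "position": TCP position; "orientation": TCP orientation; "wrist_force": force on the tool from outside, world axes, zero at the start; "ft_torque": the same for the moment, N m; "gripper_width": finger opening in m; "grip_force": force on a finger pad.
Only numpy, scipy, OpenCV 4.12 (cv2) and the standard library are available. Lean on these libraries where they do the work, as an engineer would, in place of code of your own. Each camera call takes 0.05 s, during which the arm holds its last target. There are 200 camera calls.

## Working session

There is one attempt and no reset: what is moved stays moved. The work goes in short steps, Python scripts to look and compute and a tool call to move; the robot and the scene stay as the last step left them, time stands still between calls to the robot, and variables do not carry over. Pictures are saved under pics/ and viewed, at most 10 in all, crops included, and the job is handed in when it is done.

Besides the shell and the picture viewer there is one more tool, called after "Emit:" in YAML: its name, and indented under it one key for each argument. drive_tool: Moves the arm, as the interface text tells. Its arguments: {"type":"object","properties":{"grip":{"type":"array"},"slide":{"type":"array"},"twist":{"type":"array"},"squeeze":{"type":"number"}},"required":["grip","slide","twist"]}

```bash
mkdir -p pics
cat > h.py <<'E'
from workcell import *
import numpy as np, cv2
def world(c,p): return np.array(c["eye"])+rot(c)@np.array(p)
def rot(c):
    a=np.array(c["attitude"]); return a if a.shape==(3,3) else None
E
python3 - <<'E'
from h import *
s=read_state(); print(s["clock"],s["position"],s["orientation"],s["gripper_width"])
ims=[]
for n in("side","top"):
    c=read_camera(n); ims.append(c["frame"]); print(n,c["eye"],c["attitude"],c["K"],[k for k in c])
    cv2.imwrite(f"pics/{n}0.png",c["frame"][:,:,::-1])
    for t in("board","jaw_push","lever_pivot","lever_knob","pad_face","jar","other_jar","pepper_mill","fish_tin","mug_1","lemon_1","spice_jar_3"):
        try:
            for d in place_of(t,n)[:4]: 
                P=np.array(d["position"]); q=np.array(c["K"])@(P*[1,-1,-1]); print(t,round(d["p"],2),world(c,P).round(3),(q[:2]/q[2]).round())
        except Exception as e: print(t,e)
E
```

```text
0.0 [0.30587362 0.60105435 0.22149089] [[-8.91255852e-01  4.53500101e-01 -8.15476512e-04]
 [ 4.53500827e-01  8.91254065e-01 -1.78629362e-03]
 [-8.32875803e-05 -1.96186391e-03 -9.99998072e-01]] 0.08723728794384333
side [ 1.02983196 -0.50484233  1.12991005] [[ 0.69777413 -0.59386077  0.40055045]
 [ 0.71616822  0.58979532 -0.37315488]
 [-0.01464074  0.54723932  0.83684812]] [[427.58996753   0.         275.31822463]
 [  0.         427.58996753 207.59413997]
 [  0.           0.           1.        ]] ['frame', 'range_z', 'K', 'eye', 'attitude']
board 0.87 [ 0.568 -0.042  0.001] [284. 231.]
board 0.67 [ 0.462  0.361 -0.002] [344. 142.]
jaw_push 0.83 [ 0.469 -0.064  0.037] [256. 209.]
lever_knob 0.65 [ 0.614 -0.058  0.013] [291. 242.]
lever_knob 0.62 [0.459 0.002 0.089] [269. 185.]
pad_face 0.9 [ 0.662 -0.053  0.036] [304. 247.]
pad_face 0.34 [ 0.552  0.359 -0.002] [364. 157.]
jar 0.73 [ 0.615 -0.059  0.016] [291. 242.]
jar 0.62 [ 0.604 -0.253  0.004] [240. 284.]
other_jar 0.56 [ 0.455 -0.31   0.003] [191. 263.]
pepper_mill 0.77 [ 0.553  0.357 -0.001] [364. 157.]
fish_tin 0.8 [ 0.427 -0.471
[... 519 characters left out ...]
9 -0.001] [290. 197.]
jaw_push 0.58 [ 0.47  -0.063  0.04 ] [298. 225.]
lever_pivot 0.88 [0.532 0.    0.065] [278. 205.]
lever_knob 0.48 [ 0.462 -0.003  0.085] [279. 227.]
lever_knob 0.16 [ 0.428 -0.471 -0.001] [423. 236.]
pad_face 0.9 [ 0.666 -0.055  0.031] [294. 166.]
jar 0.93 [ 0.611 -0.248 -0.001] [353. 183.]
jar 0.87 [ 0.614 -0.062  0.016] [297. 182.]
other_jar 0.59 [ 0.456 -0.306 -0.001] [372. 229.]
pepper_mill 0.61 [0.55  0.361 0.003] [170. 205.]
fish_tin 0.88 [ 0.43  -0.472 -0.002] [423. 236.]
mug_1 0.89 [ 0.345  0.408 -0.005] [155. 268.]
lemon_1 0.54 [0.465 0.363 0.002] [169. 231.]
spice_jar_3 0.59 [ 0.333 -0.19   0.001] [338. 267.]
spice_jar_3 0.16 [ 0.344  0.41  -0.003] [155. 268.]
```

View pics/side0.png

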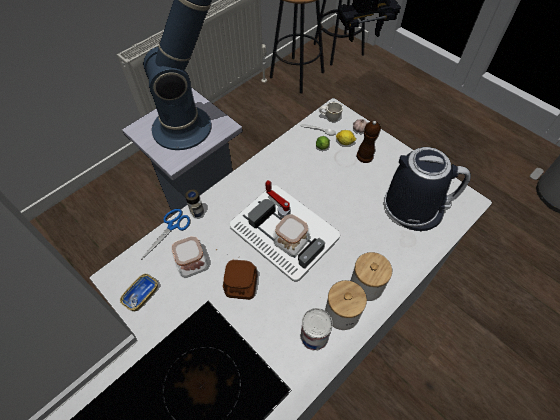

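View pics/top0.png

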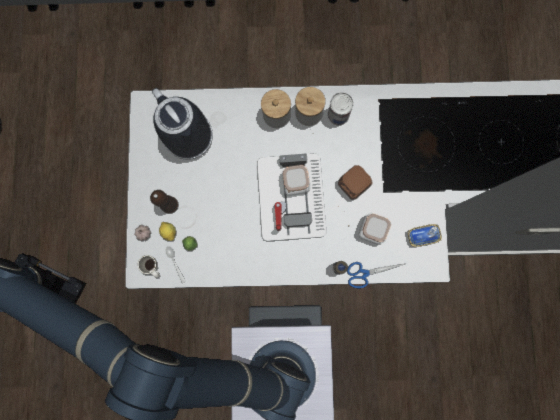

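Run:
```python
from h import *
for n in("top","side"):
    c=read_camera(n); K=np.array(c["K"]); m=outline_of("board",n)[0]["mask"]
    z=c["range_z"]; v,u=np.nonzero(z>0); d=z[v,u]
    P=np.c_[(u-K[0,2])/K[0,0]*d,-(v-K[1,2])/K[1,1]*d,-d]@rot(c).T+np.array(c["eye"])
    near=(abs(P[:,0]-.568)<.2)&(abs(P[:,1]+.04)<.17)
    b=near&(P[:,2]>.011)&(P[:,2]<.025)&m[v,u]
    r=cv2.minAreaRect(P[b,:2].astype(np.float32)); print(n,b.sum(),r)
    for nm in("lever_knob","jaw_push","jar"):
        for o in outline_of(nm,n)[:2]:
            mm=o["mask"]; q=P[mm[v,u]]; print(nm,round(o["p"],2),mm.sum(),q.mean(0).round(3),q.min(0).round(3),q.max(0).round(3))
    f=c["frame"].astype(int); red=(f[...,0]>120)&(f[...,1]<60)&(f[...,2]<60)
    b2=near&red[v,u]&(P[:,2]>.055); q=P[b2]
    for lo,hi in((.06,.075),(.08,.12)):
        w=q[(q[:,2]>lo)&(q[:,2]<hi)]; print("red",lo,len(w),w.mean(0).round(3) if len(w) else 0, cv2.minAreaRect(w[:,:2].astype(np.float32)) if len(w)>3 else 0)
    if n=="top": cr=f[140:250,245:385]
    else: cr=f[170:290,200:350]
    cv2.imwrite(f"pics/{n}1.png",cv2.resize(cr[:,:,::-1].astype(np.uint8),None,fx=5,fy=5,interpolation=3))
print(read_state()["clock"])
```

```text
top 0 ((0.0, 0.0), (0.0, 0.0), 0.0)
lever_knob 0.51 222 [ 0.505 -0.003  0.068] [ 0.449 -0.022  0.014] [0.548 0.014 0.115]
jaw_push 0.83 382 [ 0.488 -0.057  0.053] [ 0.466 -0.104  0.012] [ 0.516 -0.014  0.066]
jar 0.95 797 [ 0.601 -0.246  0.069] [ 0.553 -0.31  -0.007] [ 0.673 -0.197  0.09 ]
jar 0.84 703 [ 0.606 -0.058  0.093] [ 0.568 -0.104  0.031] [ 0.652 -0.017  0.11 ]
red 0.06 55 [0.5   0.002 0.067] ((0.4985913634300232, 0.0026937387883663177), (0.009858652018010616, 0.05439230054616928), 88.81622314453125)
red 0.08 11 [0.459 0.    0.108] ((0.4593074321746826, 0.0006636513862758875), (0.006324763875454664, 0.01063366886228323), 89.93020629882812)
side 3228 ((0.5695679783821106, -0.04243861138820648), (0.28116533160209656, 0.2130601555109024), 2.6832540035247803)
lever_knob 0.57 299 [ 0.508 -0.006  0.064] [ 0.456 -0.027  0.014] [0.55  0.011 0.112]
jaw_push 0.73 468 [ 0.495 -0.067  0.05 ] [ 0.469 -0.108  0.017] [ 0.513 -0.019  0.063]
jar 0.94 1168 [ 0.619 -0.259  0.068] [ 0.564 -0.305  0.   ] [ 0.662 -0.2    0.087]
jar 0.82 1080 [ 0.625 -0.07   0.084] [ 0.575 -0.106  0.018] [ 0.662 -0.016  0.106]
red 0.06 95 [ 0.502 -0.001  0.067] ((0.501767098903656, -0.0006022565066814423), (0.07861234992742538, 0.01965438947081566), 0.6379979252815247)
red 0.08 7 [ 0.46  -0.001  0.11 ] ((0.46199947595596313, -0.0014886860735714436), (0.005373803898692131, 0.007667711470276117), 70.48745727539062)
1.8
```

View pics/top1.png

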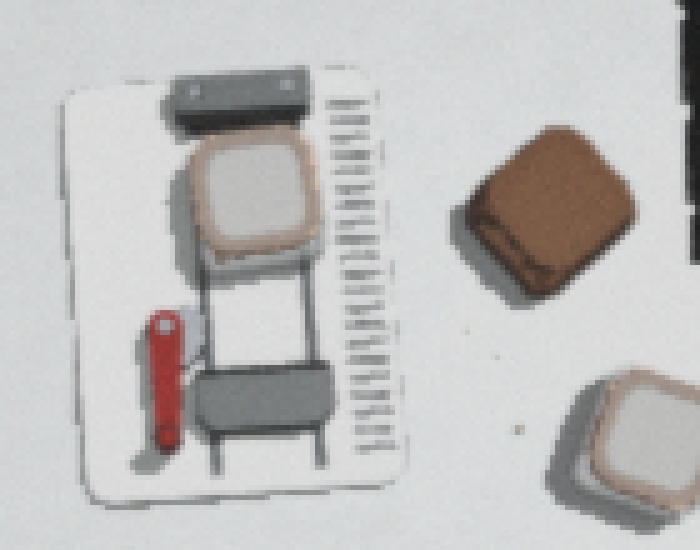

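The candidates for the jar in the top picture are the nut jar between the jaws (297,182), the brown look-alike (353,183) and the reddish jar (372,229). I choose (297,182), on the board. The crop confirms it: the lever is at crop (165,380), the knob at (168,440) and the jaw at (265,400).

Next I shut the fingers and go over to the robot-right side of the knob.

Careful with the scale: shifts go in shares of 30 cm and turns go in shares of 90 degrees. That gives: -0.152 m is -0.5067, -0.13 m is -0.4333.

Emit:
drive_tool:
  grip: [-1, -1, -1, -1, -1]
  slide:
    - [-0.0867, -0.1013, 0]
    - [-0.1733, -0.2027, 0]
    - [-0.26, -0.304, 0]
    - [-0.3467, -0.4053, 0]
    - [-0.4333, -0.5067, 0]
  twist: [0, 0, 0, 0, 0]

```text
clock: 2.22
position: [0.3533, 0.4053, 0.2226]
orientation: [[-0.891, 0.453, 0.0], [0.453, 0.891, 0.0], [-0.0, 0.0, -1.0]]
wrist_force: [0.4, -0.5, 0.9]
gripper_width: 0.0613
grip_force: 0.0
```

Scaled: -0.152 m is -0.5067, -0.13 m is -0.4333.

Emit:
drive_tool:
  grip: [-1, -1, -1, -1, -1]
  slide:
    - [-0.0867, -0.1013, 0]
    - [-0.1733, -0.2027, 0]
    - [-0.26, -0.304, 0]
    - [-0.3467, -0.4053, 0]
    - [-0.4333, -0.5067, 0]
  twist: [0, 0, 0, 0, 0]

```text
clock: 2.63
position: [0.4001, 0.2109, 0.2229]
orientation: [[-0.891, 0.453, 0.001], [0.453, 0.891, 0.001], [-0.0, 0.001, -1.0]]
wrist_force: [1.4, 0.0, -1.1]
gripper_width: 0.0283
grip_force: 0.0
```

Scaled: -0.152 m is -0.5067, -0.13 m is -0.4333, -30 degrees is -0.3333.

Emit:
drive_tool:
  grip: [-1, -1, -1, -1, -1]
  slide:
    - [-0.0867, -0.1013, 0]
    - [-0.1733, -0.2027, 0]
    - [-0.26, -0.304, 0]
    - [-0.3467, -0.4053, 0]
    - [-0.4333, -0.5067, 0]
  twist: [-0.0667, -0.1333, -0.2, -0.2667, -0.3333]

```text
clock: 3.05
position: [0.4428, 0.0358, 0.223]
orientation: [[-0.999, -0.034, 0.001], [-0.034, 0.999, 0.001], [-0.001, 0.001, -1.0]]
wrist_force: [0.4, 0.2, 1.2]
gripper_width: 0.0018
grip_force: 0.0
```

Emit:
drive_tool:
  grip: [-1, -1, -1, -1, -1]
  slide:
    - [0, 0, 0]
    - [0, 0, 0]
    - [0, 0, 0]
    - [0, 0, 0]
    - [0, 0, 0]
  twist: [0, 0, 0, 0, 0]

```text
clock: 3.47
position: [0.4424, 0.0391, 0.2225]
orientation: [[-1.0, -0.031, -0.0], [-0.031, 1.0, 0.0], [0.0, 0.0, -1.0]]
wrist_force: [-0.2, 1.0, -0.4]
gripper_width: 0.0007
grip_force: 0.0
```

Scaled: 0.09 m is 0.3, -0.0735 m is -0.245, -1 degrees is -0.0111.

Emit:
drive_tool:
  grip: [-1, -1, -1, -1, -1]
  slide:
    - [-0.0267, -0.1333, 0]
    - [-0.0483, -0.245, 0]
    - [-0.0483, -0.245, 0.1]
    - [-0.0483, -0.245, 0.2]
    - [-0.0483, -0.245, 0.3]
  twist: [0, -0.0111, -0.0111, -0.0111, -0.0111]

```text
clock: 3.88
position: [0.4599, -0.0348, 0.1319]
orientation: [[-0.999, -0.047, 0.002], [-0.047, 0.999, 0.001], [-0.002, 0.0, -1.0]]
wrist_force: [0.7, 0.7, 0.4]
gripper_width: 0.0004
grip_force: 0.0
```

Emit:
drive_tool:
  grip: [-1, -1, -1, -1, -1]
  slide:
    - [0, 0, 0.0833]
    - [0, 0, 0.15]
    - [0, 0, 0.1767]
    - [0, 0, 0.1767]
    - [0, 0, 0.1767]
  twist: [0, 0, 0, 0, 0]

```text
clock: 4.3
position: [0.4597, -0.0347, 0.0799]
orientation: [[-0.999, -0.048, 0.0], [-0.048, 0.999, 0.0], [-0.0, 0.0, -1.0]]
wrist_force: [0.3, -0.1, 0.4]
gripper_width: 0.0004
grip_force: 0.0
```

Run:
```python
from h import *
c=read_camera("side"); cv2.imwrite("pics/side2.png",cv2.resize(c["frame"][150:280,210:350,::-1],None,fx=4,fy=4,interpolation=3))
s=read_state(); print(s["position"],s["orientation"],s["wrist_force"])
# arc of tool centres for lever out (board frame yaw 2.7deg)
piv=np.array([.534,.0024]); yaw=.047; B=np.array([[np.cos(yaw),-np.sin(yaw)],[np.sin(yaw),np.cos(yaw)]])
from scipy.optimize import brentq
def dist(n): # centre distance rect(9.5x15, board axes)+r9 along n
    g=lambda d: np.hypot(*np.maximum(abs(d*n)-[.0095,.015],0))-.009
    return brentq(g,.012,.05)
for sgn in(1,-1):
    print("dir",sgn)
    for a in np.arange(.2,2.25,.1):
        t=np.pi+.2-a; k=.075*np.array([np.cos(t),np.sin(t)]); n=sgn*np.array([-np.sin(t),np.cos(t)])
        w=piv+B@(k+n*dist(n)); print(round(a,2),w.round(4),(piv+B@k).round(4))
```

```text
[ 0.46025078 -0.0348984   0.08046698] [[-9.98881836e-01 -4.72406767e-02  1.84279850e-03]
 [-4.72402074e-02  9.98883514e-01  2.97392785e-04]
 [-1.85479008e-03  2.10006068e-04 -9.99998258e-01]] [0.20360109 0.1500868  0.74135547]
dir 1
0.2 [ 0.4602 -0.0251] [ 0.4591 -0.0011]
0.3 [ 0.4578 -0.0177] [0.4591 0.0064]
0.4 [ 0.4561 -0.0104] [0.4599 0.0138]
0.5 [ 0.4551 -0.0031] [0.4614 0.0212]
0.6 [0.4546 0.0039] [0.4636 0.0283]
0.7 [0.4549 0.0113] [0.4666 0.0352]
0.8 [0.4561 0.0191] [0.4702 0.0418]
0.9 [0.4585 0.0271] [0.4744 0.048 ]
1.0 [0.462  0.0353] [0.4793 0.0537]
1.1 [0.4669 0.0434] [0.4847 0.0589]
1.2 [0.4726 0.0508] [0.4906 0.0635]
1.3 [0.4788 0.0573] [0.4969 0.0676]
1.4 [0.4854 0.0629] [0.5036 0.0709]
1.5 [0.4923 0.0676] [0.5106 0.0736]
1.6 [0.4995 0.0716] [0.5178 0.0756]
1.7 [0.5068 0.0747] [0.5252 0.0769]
1.8 [0.5142 0.0771] [0.5327 0.0774]
1.9 [0.5216 0.0787] [0.5402 0.0771]
2.0 [0.5289 0.0796] [0.5476 0.0762]
2.1 [0.5361 0.0799] [0.5549 0.0744]
2.2 [0.5431 0.0796] [0.562 0.072]
dir -1
0.2 [0.458  0.0228] [ 0.4591 -0.0011]
0.3 [0.4604 0.0305] [0.4591 0.0064]
0.4 [0.4636 0.038 ] [0.4599 0.0138]
0.5 [0.4677 0.0455] [0.4614 0.0212]
0.6 [0.4726 0.0528] [0.4636 0.0283]
0.7 [0.4782 0.0592] [0.4666 0.0352]
0.8 [0.4842 0.0645] [0.4702 0.0418]
0.9 [0.4904 0.0688] [0.4744 0.048 ]
1.0 [0.4965 0.0721] [0.4793 0.0537]
1.1 [0.5025 0.0744] [0.4847 0.0589]
1.2 [0.5085 0.0763] [0.4906 0.0635]
1.3 [0.5149 0.0778] [0.4969 0.0676]
1.4 [0.5217 0.079 ] [0.5036 0.0709]
1.5 [0.5288 0.0796] [0.5106 0.0736]
1.6 [0.5361 0.0797] [0.5178 0.0756]
1.7 [0.5436 0.0791] [0.5252 0.0769]
1.8 [0.5512 0.0777] [0.5327 0.0774]
1.9 [0.5588 0.0756] [0.5402 0.0771]
2.0 [0.5663 0.0727] [0.5476 0.0762]
2.1 [0.5737 0.069 ] [0.5549 0.0744]
2.2 [0.5808 0.0644] [0.562 0.072]
```

View pics/side2.png

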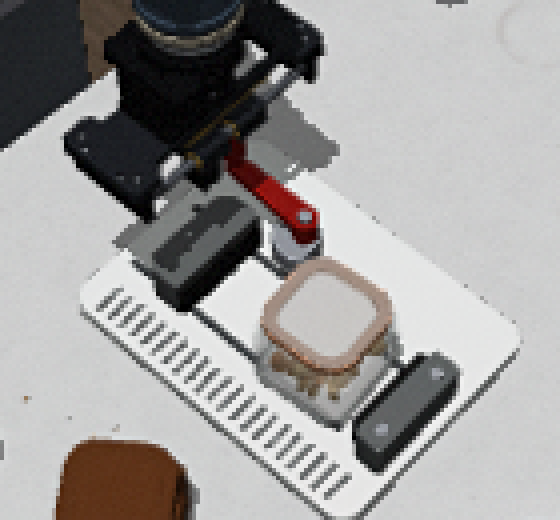

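The fingers are beside the knob, on its jaw side (fingertips at crop (205,170), knob at (235,150)). I now push it along its arc.

Scaled: 0.07 m is 0.2333, 0.0035 m is 0.0117.

Emit:
drive_tool:
  grip: [-1, -1, -1, -1, -1]
  slide:
    - [0.0067, 0.0667, 0]
    - [0.0117, 0.1067, 0]
    - [0.01, 0.1533, 0]
    - [0, 0.1933, 0]
    - [-0.0167, 0.2333, 0]
  twist: [0, 0, 0, 0, 0]

```text
clock: 4.77
position: [0.4646, 0.0335, 0.0819]
orientation: [[-0.999, -0.045, 0.009], [-0.045, 0.999, -0.001], [-0.009, -0.002, -1.0]]
wrist_force: [2.1, -6.3, 0.2]
gripper_width: -0.0
grip_force: 2.5
```

Scaled: -0.068 m is -0.2267, -0.054 m is -0.18.

Emit:
drive_tool:
  grip: [-1, -1, -1, -1, -1]
  slide:
    - [-0.0367, 0.05, 0]
    - [-0.0823, 0.0883, 0]
    - [-0.13, 0.115, 0]
    - [-0.18, 0.131, 0]
    - [-0.2267, 0.1367, 0]
  twist: [0, 0, 0, 0, 0]

```text
clock: 5.18
position: [0.5265, 0.0781, 0.0805]
orientation: [[-0.999, -0.047, -0.002], [-0.047, 0.999, -0.002], [0.002, -0.002, -1.0]]
wrist_force: [-3.8, -5.0, 0.0]
gripper_width: 0.0004
grip_force: 2.5
```

Run:
```python
from h import *
s=read_state(); print(s["position"],s["wrist_force"])
for n in("top","side"):
    c=read_camera(n)
    for d in place_of("lever_knob",n)[:3]: print(n,round(d["p"],2),world(c,d["position"]).round(4))
```

```text
[0.52648977 0.07809347 0.08054834] [-3.84581552e+00 -5.00574991e+00  4.26407619e-03]
top 0.75 [ 0.614  -0.0591  0.0172]
side 0.8 [0.5528 0.0747 0.0866]
side 0.3 [ 4.634e-01  3.650e-01 -3.000e-04]
```

Scaled: -0.01 m is -0.0333, -0.008 m is -0.0267.

Emit:
drive_tool:
  grip: [-1, -1, -1, -1, -1]
  slide:
    - [-0.01, 0, 0]
    - [-0.02, 0, 0]
    - [-0.0267, 0, 0]
    - [-0.0333, 0, 0]
    - [-0.0333, 0, 0]
  twist: [0, 0, 0, 0, 0]

```text
clock: 5.8
position: [0.5341, 0.0794, 0.0793]
orientation: [[-0.999, -0.046, -0.007], [-0.046, 0.999, 0.0], [0.007, 0.0, -1.0]]
wrist_force: [-8.0, -0.2, 4.9]
gripper_width: 0.0003
grip_force: 3.9
```

Scaled: -0.006 m is -0.02, -0.004 m is -0.0133.

Emit:
drive_tool:
  grip: [-1, -1, -1, -1, -1]
  slide:
    - [-0.0067, 0, 0]
    - [-0.0133, 0, 0]
    - [-0.02, 0, 0]
    - [-0.02, 0, 0]
    - [-0.02, 0, 0]
  twist: [0, 0, 0, 0, 0]

```text
clock: 6.22
position: [0.5346, 0.0796, 0.0788]
orientation: [[-0.999, -0.047, -0.018], [-0.047, 0.999, -0.0], [0.018, 0.001, -1.0]]
wrist_force: [-18.8, -0.8, 16.3]
gripper_width: 0.0004
grip_force: 9.7
```

At the stop: force is rising with no motion. I back off, rise and take a look.

Scaled: -0.07 m is -0.2333, -0.03 m is -0.1.

Emit:
drive_tool:
  grip: [-1, -1, -1, -1, -1]
  slide:
    - [0.05, 0, 0]
    - [0.1, 0, 0]
    - [0.1, 0, -0.1]
    - [0.1, 0, -0.2]
    - [0.1, 0, -0.2333]
  twist: [0, 0, 0, 0, 0]

```text
clock: 6.63
position: [0.5157, 0.0789, 0.1534]
orientation: [[-0.999, -0.046, 0.008], [-0.046, 0.999, 0.002], [-0.008, 0.002, -1.0]]
wrist_force: [0.4, 0.9, 0.9]
gripper_width: 0.0007
grip_force: 0.0
```

Scaled: -0.135 m is -0.45, -0.108 m is -0.36.

Emit:
drive_tool:
  grip: [-1, -1, -1, -1, -1]
  slide:
    - [0.06, -0.12, 0]
    - [0.12, -0.24, 0]
    - [0.18, -0.36, 0]
    - [0.2233, -0.45, 0]
    - [0.2233, -0.45, 0]
  twist: [0, 0, 0, 0, 0]

```text
clock: 7.05
position: [0.4499, -0.0656, 0.1496]
orientation: [[-0.999, -0.037, -0.0], [-0.037, 0.999, -0.002], [0.0, -0.002, -1.0]]
wrist_force: [0.7, -0.2, 0.0]
gripper_width: 0.0005
grip_force: 0.0
```

Run:
```python
from h import *
s=read_state(); print(s["clock"],s["position"],s["orientation"],s["wrist_force"])
for n in("top","side"):
    c=read_camera(n)
    if n=="side": cv2.imwrite("pics/side3.png",cv2.resize(c["frame"][150:280,210:350,::-1],None,fx=4,fy=4,interpolation=3))
    for t in("lever_knob","jaw_push","jar","pad_face"):
        for d in place_of(t,n)[:2]: print(n,t,round(d["p"],2),world(c,d["position"]).round(4))
```

```text
7.05 [ 0.44986591 -0.0655505   0.14960315] [[-9.99317258e-01 -3.69450047e-02 -2.89476277e-04]
 [-3.69445181e-02  9.99316137e-01 -1.53680630e-03]
 [ 3.46055631e-04 -1.52506250e-03 -9.99998777e-01]] [ 0.6784227  -0.17963925  0.03085452]
top lever_knob 0.61 [0.5545 0.0723 0.0851]
top jar 0.75 [ 0.6143 -0.0629  0.0159]
top jar 0.64 [ 0.6094 -0.2469 -0.0016]
top pad_face 0.88 [ 0.6696 -0.0531  0.0321]
side lever_knob 0.66 [ 0.4609  0.3653 -0.0017]
side lever_knob 0.56 [0.5557 0.0775 0.0881]
side jaw_push 0.69 [ 0.4607  0.3631 -0.0034]
side jaw_push 0.6 [ 0.4663 -0.0647  0.0363]
side jar 0.79 [ 0.6144 -0.0581  0.0144]
side jar 0.76 [ 0.6095 -0.2545  0.0016]
side pad_face 0.77 [ 0.6687 -0.0537  0.0367]
```

View pics/side3.png

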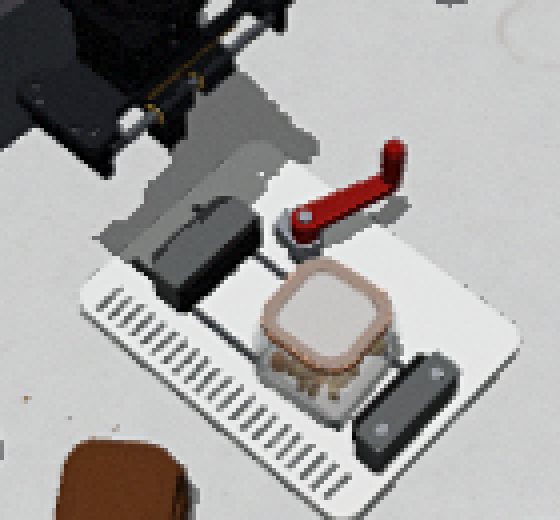

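The knob is out at crop (395,160) and the lane is clear. Next I go down behind the jaw.

Scaled: 0.108 m is 0.36, 0.009 m is 0.03, -0.5 degrees is -0.0056.

Emit:
drive_tool:
  grip: [-1, -1, -1, -1, -1]
  slide:
    - [0.03, 0.01, 0]
    - [0.03, 0.01, 0.1]
    - [0.03, 0.01, 0.2]
    - [0.03, 0.01, 0.3]
    - [0.03, 0.01, 0.36]
  twist: [-0.0056, -0.0056, -0.0056, -0.0056, -0.0056]

```text
clock: 7.97
position: [0.4412, -0.0564, 0.0394]
orientation: [[-0.998, -0.056, -0.003], [-0.056, 0.998, 0.0], [0.003, 0.0, -1.0]]
wrist_force: [0.2, 0.9, 0.4]
gripper_width: 0.0004
grip_force: 0.0
```

Scaled: -0.036 m is -0.12, -0.03 m is -0.1.

Emit:
drive_tool:
  grip: [-1, -1, -1, -1, -1]
  slide:
    - [-0.02, 0, 0]
    - [-0.0467, 0, 0]
    - [-0.0733, 0, 0]
    - [-0.1, 0, 0]
    - [-0.12, 0, 0]
  twist: [0, 0, 0, 0, 0]

```text
clock: 8.38
position: [0.4806, -0.0549, 0.0425]
orientation: [[-0.998, -0.056, 0.002], [-0.056, 0.998, 0.0], [-0.002, 0.0, -1.0]]
wrist_force: [-2.5, -0.0, -0.3]
gripper_width: 0.0005
grip_force: 1.1
```

Scaled: -0.041 m is -0.1367, -0.035 m is -0.1167.

Emit:
drive_tool:
  grip: [-1, -1, -1, -1, -1]
  slide:
    - [-0.03, 0, 0]
    - [-0.06, 0, 0]
    - [-0.09, 0, 0]
    - [-0.1167, 0, 0]
    - [-0.1367, 0, 0]
  twist: [0, 0, 0, 0, 0]

```text
clock: 8.8
position: [0.5212, -0.0528, 0.0417]
orientation: [[-0.998, -0.055, 0.0], [-0.055, 0.998, 0.0], [-0.0, 0.0, -1.0]]
wrist_force: [-4.1, -1.1, 3.4]
gripper_width: 0.0006
grip_force: 2.1
```

Scaled: -0.01 m is -0.0333, -0.008 m is -0.0267.

Emit:
drive_tool:
  grip: [-1, -1, -1, -1, -1]
  slide:
    - [-0.0067, 0, 0]
    - [-0.0133, 0, 0]
    - [-0.02, 0, 0]
    - [-0.0267, 0, 0]
    - [-0.0333, 0, 0]
  twist: [0, 0, 0, 0, 0]

```text
clock: 9.22
position: [0.5293, -0.0523, 0.0413]
orientation: [[-0.998, -0.055, -0.002], [-0.055, 0.998, 0.0], [0.002, 0.0, -1.0]]
wrist_force: [-5.0, -0.7, 1.7]
gripper_width: 0.0005
grip_force: 2.6
```

Scaled: -0.004 m is -0.0133, -0.002 m is -0.0067.

Emit:
drive_tool:
  grip: [-1, -1, -1, -1, -1]
  slide:
    - [-0.0033, 0, 0]
    - [-0.0067, 0, 0]
    - [-0.01, 0, 0]
    - [-0.0133, 0, 0]
    - [-0.0133, 0, 0]
  twist: [0, 0, 0, 0, 0]

```text
clock: 9.63
position: [0.5337, -0.0521, 0.0413]
orientation: [[-0.998, -0.055, -0.001], [-0.055, 0.998, 0.0], [0.001, 0.0, -1.0]]
wrist_force: [-4.7, -1.0, 0.7]
gripper_width: 0.0003
grip_force: 2.4
```

Run:
```python
from h import *
s=read_state(); print(s["clock"],s["position"],s["wrist_force"])
for n in("side",):
    c=read_camera(n)
    cv2.imwrite("pics/side4.png",cv2.resize(c["frame"][170:280,210:350,::-1],None,fx=5,fy=5,interpolation=3))
    for t in("lever_knob","jaw_push","jar","pad_face"):
        for d in place_of(t,n)[:2]: print(n,t,round(d["p"],2),world(c,d["position"]).round(4))
```

```text
9.6333 [ 0.53371033 -0.05208745  0.04132572] [-4.74578974 -0.97279033  0.7447518 ]
side lever_knob 0.57 [0.5526 0.0735 0.0858]
side jaw_push 0.56 [ 0.5411 -0.0587  0.0364]
side jar 0.78 [ 6.069e-01 -2.511e-01  2.000e-04]
side jar 0.68 [ 0.6262 -0.0638  0.0152]
side pad_face 0.6 [ 0.6692 -0.0524  0.0362]
```

View pics/side4.png

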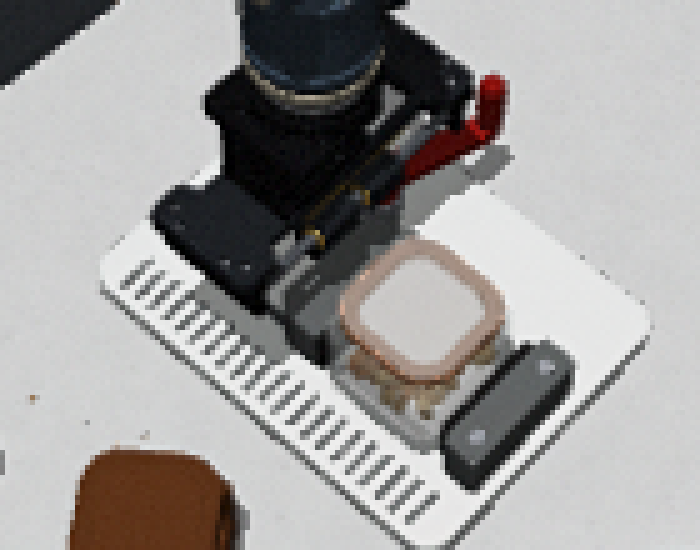

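The jaw is moving the jar; its lid is at crop (420,305), about a millimetre or two short of the pad at (500,400). I continue slowly, watching the force.

Scaled: -0.002 m is -0.0067, -0.0015 m is -0.005.

Emit:
drive_tool:
  grip: [-1, -1, -1, -1, -1]
  slide:
    - [-0.0017, 0, 0]
    - [-0.0033, 0, 0]
    - [-0.005, 0, 0]
    - [-0.0067, 0, 0]
    - [-0.0067, 0, 0]
  twist: [0, 0, 0, 0, 0]

```text
clock: 10.3
position: [0.5343, -0.0521, 0.0413]
orientation: [[-0.998, -0.055, -0.004], [-0.055, 0.998, 0.0], [0.004, 0.001, -1.0]]
wrist_force: [-8.1, -1.0, 4.4]
gripper_width: 0.0005
grip_force: 4.1
```

Scaled: -0.002 m is -0.0067, -0.001 m is -0.0033.

Emit:
drive_tool:
  grip: [-1, -1, -1, -1, -1]
  slide:
    - [-0.0017, 0, 0]
    - [-0.0033, 0, 0]
    - [-0.005, 0, 0]
    - [-0.0067, 0, 0]
    - [-0.0067, 0, 0]
  twist: [0, 0, 0, 0, 0]

```text
clock: 10.72
position: [0.5349, -0.052, 0.0413]
orientation: [[-0.998, -0.055, -0.007], [-0.055, 0.998, 0.001], [0.007, 0.001, -1.0]]
wrist_force: [-10.3, -1.6, 8.2]
gripper_width: 0.0006
grip_force: 5.6
```

Firm contact (10 N, barely moving). I withdraw, rise, and go over to the far side of the knob.

Scaled: -0.108 m is -0.36, -0.036 m is -0.12.

Emit:
drive_tool:
  grip: [-1, -1, -1, -1, -1]
  slide:
    - [0.04, 0, 0]
    - [0.08, 0, 0]
    - [0.08, 0, -0.12]
    - [0.08, 0, -0.24]
    - [0.08, 0, -0.36]
  twist: [0, 0, 0, 0, 0]

```text
clock: 11.13
position: [0.5161, -0.0528, 0.1513]
orientation: [[-0.998, -0.056, 0.004], [-0.056, 0.998, -0.0], [-0.004, -0.0, -1.0]]
wrist_force: [1.0, 0.5, -0.0]
gripper_width: 0.0002
grip_force: 0.0
```

Scaled: 0.115 m is 0.3833, 0.09 m is 0.3, 0.5 degrees is 0.0056.

Emit:
drive_tool:
  grip: [-1, -1, -1, -1, -1]
  slide:
    - [-0.0667, 0.1, 0]
    - [-0.1333, 0.2, 0]
    - [-0.2, 0.3, 0]
    - [-0.2483, 0.3833, 0]
    - [-0.2483, 0.3833, 0]
  twist: [0.0056, 0.0056, 0.0056, 0.0056, 0.0056]

```text
clock: 11.55
position: [0.5869, 0.0749, 0.1504]
orientation: [[-0.998, -0.057, 0.008], [-0.057, 0.998, 0.005], [-0.008, 0.005, -1.0]]
wrist_force: [0.3, 1.2, -0.2]
gripper_width: 0.0004
grip_force: 0.0
```

Run:
```python
from h import *
s=read_state(); print(s["clock"],s["position"],s["orientation"],s["wrist_force"])
for n in("top","side"):
    c=read_camera(n)
    for t in("lever_knob","jaw_push","jar"):
        for d in place_of(t,n)[:2]: print(n,t,round(d["p"],2),world(c,d["position"]).round(4))
```

```text
11.55 [0.58692779 0.07490979 0.15039787] [[-0.99835701 -0.05673808  0.00800405]
 [-0.05669646  0.99837721  0.00533438]
 [-0.00829372  0.00487181 -0.99995374]] [ 0.30701952  1.23665821 -0.1693309 ]
top lever_knob 0.77 [0.5535 0.072  0.0889]
top jaw_push 0.56 [ 0.5442 -0.0568  0.0398]
top jar 0.75 [ 6.086e-01 -2.459e-01  3.000e-04]
top jar 0.58 [ 0.6277 -0.0641  0.0169]
side lever_knob 0.59 [0.5578 0.0747 0.0836]
side jaw_push 0.82 [ 0.542  -0.0597  0.0374]
side jar 0.85 [ 0.6079 -0.2516  0.0014]
side jar 0.57 [ 0.6255 -0.0629  0.0149]
```

Scaled: 0.07 m is 0.2333, 0.065 m is 0.2167.

Emit:
drive_tool:
  grip: [-1, -1, -1, -1, -1]
  slide:
    - [0, -0.0233, 0.0667]
    - [0, -0.0233, 0.15]
    - [0, -0.0233, 0.2167]
    - [0, -0.0233, 0.2333]
    - [0, -0.0233, 0.2333]
  twist: [0, 0, 0, 0, 0]

```text
clock: 12.37
position: [0.5814, 0.0582, 0.0783]
orientation: [[-0.999, -0.046, -0.003], [-0.046, 0.999, -0.001], [0.003, -0.0, -1.0]]
wrist_force: [-1.1, 0.1, -0.1]
gripper_width: 0.0003
grip_force: 0.0
```

Emit:
drive_tool:
  grip: [-1, -1, -1, -1, -1]
  slide:
    - [0.0033, 0.0333, 0]
    - [0.0483, 0.05, 0]
    - [0.085, 0.065, 0]
    - [0.1233, 0.075, 0]
    - [0.16, 0.0783, 0]
  twist: [0, 0, 0, 0, 0]

```text
clock: 12.78
position: [0.5348, 0.0801, 0.0812]
orientation: [[-0.999, -0.047, 0.005], [-0.047, 0.999, -0.0], [-0.005, -0.0, -1.0]]
wrist_force: [3.8, -2.5, 0.3]
gripper_width: 0.0005
grip_force: 1.8
```

Scaled: 0.049 m is 0.1633, 0.03 m is 0.1.

Emit:
drive_tool:
  grip: [-1, -1, -1, -1, -1]
  slide:
    - [0.0367, 0, 0]
    - [0.07, -0.005, 0]
    - [0.1, -0.0133, 0]
    - [0.1317, -0.025, 0]
    - [0.1633, -0.0433, 0]
  twist: [0, 0, 0, 0, 0]

```text
clock: 13.2
position: [0.4841, 0.0661, 0.0798]
orientation: [[-0.999, -0.048, -0.0], [-0.048, 0.999, 0.002], [0.0, 0.002, -1.0]]
wrist_force: [1.6, 2.3, 0.8]
gripper_width: 0.0008
grip_force: 1.3
```

Scaled: -0.0405 m is -0.135, -0.026 m is -0.0867.

Emit:
drive_tool:
  grip: [-1, -1, -1, -1, -1]
  slide:
    - [0.03, -0.0267, 0]
    - [0.0567, -0.06, 0]
    - [0.0717, -0.0867, 0]
    - [0.0833, -0.11, 0]
    - [0.0933, -0.135, 0]
  twist: [0, 0, 0, 0, 0]

```text
clock: 13.62
position: [0.459, 0.023, 0.0795]
orientation: [[-0.999, -0.046, 0.001], [-0.046, 0.999, 0.001], [-0.001, 0.001, -1.0]]
wrist_force: [2.4, 5.4, -0.6]
gripper_width: 0.0006
grip_force: 2.5
```

Scaled: -0.016 m is -0.0533, -0.008 m is -0.0267.

Emit:
drive_tool:
  grip: [-1, -1, -1, -1, -1]
  slide:
    - [0, -0.0133, 0]
    - [0, -0.0267, 0]
    - [-0.0033, -0.04, 0]
    - [-0.0033, -0.05, 0]
    - [-0.0033, -0.0533, 0]
  twist: [0, 0, 0, 0, 0]

```text
clock: 14.03
position: [0.4583, 0.0072, 0.079]
orientation: [[-0.999, -0.046, -0.006], [-0.046, 0.999, 0.001], [0.006, 0.001, -1.0]]
wrist_force: [-3.2, 4.5, 5.1]
gripper_width: 0.0005
grip_force: 3.3
```

Scaled: -0.003 m is -0.01, -0.001 m is -0.0033.

Emit:
drive_tool:
  grip: [-1, -1, -1, -1, -1]
  slide:
    - [0, -0.0033, 0]
    - [0, -0.0067, 0]
    - [0, -0.01, 0]
    - [0, -0.01, 0]
    - [0, -0.01, 0]
  twist: [0, 0, 0, 0, 0]

```text
clock: 14.45
position: [0.4586, 0.0044, 0.079]
orientation: [[-0.999, -0.047, -0.006], [-0.047, 0.999, 0.001], [0.006, 0.001, -1.0]]
wrist_force: [-2.6, 4.5, 4.7]
gripper_width: 0.0003
grip_force: 2.8
```

Scaled: -0.004 m is -0.0133, -0.001 m is -0.0033.

Emit:
drive_tool:
  grip: [-1, -1, -1, -1, -1]
  slide:
    - [0, -0.0033, 0]
    - [0, -0.0067, 0]
    - [0, -0.01, 0]
    - [0, -0.0133, 0]
    - [0, -0.0133, 0]
  twist: [0, 0, 0, 0, 0]

```text
clock: 14.87
position: [0.459, 0.0003, 0.0791]
orientation: [[-0.999, -0.046, -0.005], [-0.046, 0.999, 0.001], [0.005, 0.001, -1.0]]
wrist_force: [-2.2, 5.3, 3.7]
gripper_width: 0.0003
grip_force: 2.7
```

Run:
```python
from h import *
s=read_state(); print(s["clock"],s["position"],s["wrist_force"])
for n in("top","side"):
    c=read_camera(n)
    if n=="side": cv2.imwrite("pics/side5.png",cv2.resize(c["frame"][160:280,210:350,::-1],None,fx=5,fy=5,interpolation=3))
    for t in("lever_knob","jaw_push","jar"):
        for d in place_of(t,n)[:2]: print(n,t,round(d["p"],2),world(c,d["position"]).round(4))
```

```text
14.8667 [4.58996874e-01 3.39886639e-04 7.90530206e-02] [-2.16058541  5.31663511  3.67131954]
top jaw_push 0.74 [ 0.548  -0.059   0.0391]
top jaw_push 0.6 [ 0.6294 -0.0626  0.0134]
top jar 0.86 [ 0.6098 -0.2489 -0.0018]
top jar 0.68 [ 0.6285 -0.0638  0.0133]
side lever_knob 0.8 [ 0.4627 -0.0163  0.0863]
side jaw_push 0.65 [ 0.5497 -0.0615  0.0386]
side jar 0.92 [ 0.6095 -0.2526  0.0014]
side jar 0.78 [ 0.6305 -0.0602  0.0162]
```

View pics/side5.png

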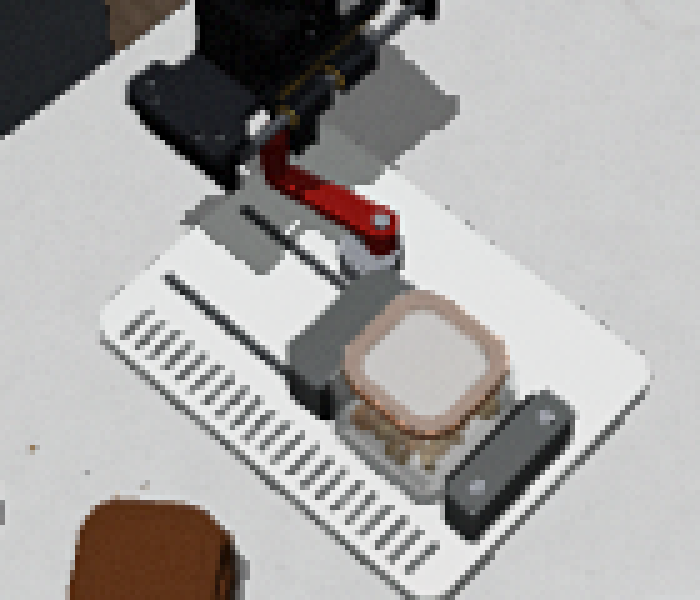

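The knob is at crop (275,150), almost in; the jaw has moved forward about 4 mm and the jar touches the pad. I keep pushing until the stop is felt.

Scaled: -0.004 m is -0.0133, -0.003 m is -0.01.

Emit:
drive_tool:
  grip: [-1, -1, -1, -1, -1]
  slide:
    - [0, -0.0033, 0]
    - [0, -0.0067, 0]
    - [0, -0.01, 0]
    - [0, -0.0133, 0]
    - [0, -0.0133, 0]
  twist: [0, 0, 0, 0, 0]

```text
clock: 15.68
position: [0.4591, -0.0011, 0.0791]
orientation: [[-0.999, -0.048, -0.006], [-0.048, 0.999, 0.004], [0.005, 0.004, -1.0]]
wrist_force: [-2.8, 10.1, 5.3]
gripper_width: 0.0005
grip_force: 5.7
```

Scaled: -0.004 m is -0.0133, -0.003 m is -0.01.

Emit:
drive_tool:
  grip: [-1, -1, -1, -1, -1]
  slide:
    - [0, -0.0033, 0]
    - [0, -0.0067, 0]
    - [0, -0.01, 0]
    - [0, -0.0133, 0]
    - [0, -0.0133, 0]
  twist: [0, 0, 0, 0, 0]

```text
clock: 16.1
position: [0.4591, -0.0016, 0.0791]
orientation: [[-0.999, -0.05, -0.006], [-0.05, 0.999, 0.008], [0.006, 0.008, -1.0]]
wrist_force: [-3.6, 19.1, 4.6]
gripper_width: 0.0003
grip_force: 10.0
```

At the stop (19 N, no motion). I back away to the left, rise and check.

Scaled: -0.1 m is -0.3333, -0.07 m is -0.2333.

Emit:
drive_tool:
  grip: [-1, -1, -1, -1, -1]
  slide:
    - [0, 0.0667, 0]
    - [0, 0.15, 0]
    - [0, 0.15, -0.1167]
    - [0, 0.15, -0.2333]
    - [0, 0.15, -0.3333]
  twist: [0, 0, 0, 0, 0]

```text
clock: 16.52
position: [0.4583, 0.0357, 0.1803]
orientation: [[-0.999, -0.046, -0.003], [-0.046, 0.999, -0.002], [0.003, -0.002, -1.0]]
wrist_force: [2.2, 0.5, 0.1]
gripper_width: 0.0006
grip_force: 0.0
```

Scaled: 0.12 m is 0.4, 0.105 m is 0.35.

Emit:
drive_tool:
  grip: [-1, -1, -1, -1, -1]
  slide:
    - [0, 0.1167, -0.0333]
    - [0, 0.2333, -0.0667]
    - [0, 0.35, -0.1]
    - [0, 0.4, -0.1]
    - [0, 0.4, -0.1]
  twist: [0, 0, 0, 0, 0]

```text
clock: 16.93
position: [0.4531, 0.1598, 0.2094]
orientation: [[-0.999, -0.052, -0.001], [-0.052, 0.999, -0.0], [0.001, -0.0, -1.0]]
wrist_force: [-0.3, 0.2, -0.7]
gripper_width: 0.0006
grip_force: 0.0
```

Run:
```python
from h import *
s=read_state(); print(s["clock"],s["position"],s["wrist_force"])
for n in("top","side"):
    c=read_camera(n)
    if n=="side": cv2.imwrite("pics/side6.png",cv2.resize(c["frame"][160:280,200:360,::-1],None,fx=5,fy=5,interpolation=3))
    for t in("lever_knob","jaw_push","jar"):
        for d in place_of(t,n)[:2]: print(n,t,round(d["p"],2),world(c,d["position"]).round(4))
```

```text
16.9333 [0.45311203 0.15979011 0.20944488] [-0.32472702  0.21679865 -0.72556109]
top lever_knob 0.51 [ 0.4613 -0.022   0.0857]
top jaw_push 0.73 [ 0.5435 -0.054   0.0382]
top jaw_push 0.45 [ 5.298e-01 -5.000e-04  6.320e-02]
top jar 0.81 [ 0.6279 -0.0622  0.0159]
top jar 0.8 [ 0.6096 -0.2501 -0.0021]
side lever_knob 0.78 [ 0.4641 -0.0178  0.0877]
side lever_knob 0.19 [ 0.6315 -0.0594  0.0137]
side jaw_push 0.64 [ 0.5457 -0.0607  0.0366]
side jar 0.73 [ 0.6071 -0.2486  0.0023]
side jar 0.7 [ 0.63   -0.0624  0.0178]
```

View pics/side6.png

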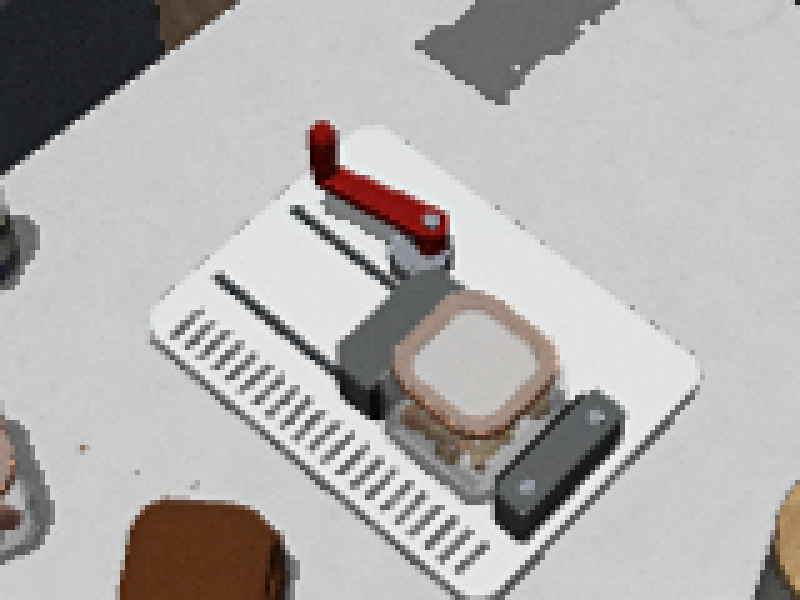

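The lever is in at its stop (knob at crop (322,150)), with the cam behind the jaw at (420,260). The jar is held against the pad and the arm is clear.

```bash
python3 -c "
from workcell import *
print(hand_in())"
```

```text
the job is handed in; nothing more can be done
None
```

I clamped the jar and handed the job in at about 17 s. The lever went out to its stop, the jaw pressed the jar onto the far pad, the lever came back in to its stop with the cam behind the jaw, and the arm finished clear. The final jaw position was read only to about 4 mm, too coarse to confirm the last 4 mm of squeeze, and the hand-in returned no verdict.

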